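# Find the proud pad of a salvaged heat sink by touch

## Robot

A 6-joint arm with a two-finger parallel gripper is mounted at the origin on the work surface. World frame = base frame: x ahead of the robot, y to its left, z up, the work surface at z = 0. Lengths are in mm, angles in rad, forces in N, time in s.
With the tool pointing down it reaches from about 250 to 800 mm from the base axis. Payload 8.5 kg.
Tool frame: the origin (TCP) lies midway between the tips of the shut fingers; the grasp point (between the pads) lies 19 mm behind it; z points along the fingers, y is the line along which they close (so a half turn about z gives the same grasp; the last joint's range is limited). The gripper opens to 85 mm and grips with 20 to 120 N. Pads are 22 mm wide; open, the fingers measure 114 mm over their backs; the gripper's body (76 mm by 85 mm) begins 54 mm behind the grasp point. The pads swing forward as they close: fully open they stand 13 mm farther back than shut.
Start: joints at [1.14, 0.238, -0.013, 1.319, 0, 1.571], TCP at [219.219, 476.993, 231.276] pointing down, gripper open.
Joint ranges: [-2.66, 2.66], [-1.03, 1.9], [-1.14, 1.46], [-1.82, 2.27], [-1.45, 1.34], [-3.14, 3.14]. Speed limits (rad/s): [2.22, 2.22, 2.79, 3.14, 3.14, 3.14].

## Interface

Orientations are given as a unit quaternion [w, x, y, z].
In Python, from station import arm, eyes gives the robot as it stands.
- The arm moves only by the shell command python3 -m inch 'ROWS'. ROWS is JSON, a list of rows, each an object with "offset": the shift along the tool's x, y, z in units of 200 mm (1.0 is 200 mm), a list of three; "turn": the turn, a rotation vector about the tool's x, y, z in units of pi rad (1.0 is pi rad), a list of three; "gripper": the opening, from -1 (shut) to 1 (fully open), so that 0 is half open. In form: [{"offset": [dx, dy, dz], "turn": [ax, ay, az], "gripper": gripper}, ...]. A call has 1 to 8 rows; each row is the pose to reach, as a shift and turn from the pose commanded when the call began, along the tool's axes at that moment, turning the shorter way round; what a row does not reach only later rows make up. A row lasts 1/12 s, in which the tool goes at most 41.7 mm and 7.16 degrees, less where a joint would pass 70% of its speed; a pose out of reach is approached as far as the arm can. A call with a number of a shift or a turn outside -1 to 1 is refused whole. A call with a gripper value outside its range is refused whole. The fingers move at their own pace and stop on an object; the grip force is fixed at half the most. Time passes only in rows, so rows that repeat a pose let the fingers close. It gives the time, the measured TCP pose, the force, the opening and the grip force at its end, in the units of the state.
- arm.get_state(): the state, without advancing time (a new reading comes with each control period).
- eyes.grab_frame(name): name is "scene" or "top" or "wrist"; returns the picture (400x640x3 uint8, red, green, blue); there is no depth.
- eyes.camera_model(name): a dict with "intrinsics" (3x3 intrinsics, pixels), "pose" (4x4, takes a point from camera to world coordinates). Camera axes: x right, y down, z forward; pixel columns grow to the right and rows downward; lengths in mm; the calibration is good to about 2 mm. A picture is of the moment at which its call begins: read the wrist's pose just before it. camera_model takes no time and is no camera call; for the wrist camera it gives the pose at the moment of the call.
- arm.job_done(): hands the job in; it is judged then, once.
The state is a dict: "time_s": time; "qpos": joint angles; "joint_velocities": joint speeds; "tau": joint torques, N m; "eef_pos": TCP position; "eef_rot": TCP orientation; "contact_force": force on the tool from outside, world axes, zero at the start; "moment": the same for the moment, N m; "gripper_width": finger opening in mm; "finger_force": force on a finger pad.
Only numpy, scipy, OpenCV 4.12 (cv2) and the standard library are available. Lean on these libraries where they do the work, as an engineer would, in place of code of your own. Each camera call takes 0.05 s, during which the arm holds its last target. There are 200 camera calls.

## Task

One of the six copper pads on this salvaged heat sink stands slightly proud and needs lapping. Touch the middle of every pad gently with the blue spring probe, pausing briefly on each and never running the plunger to its stop, starting at the pad by the yellow dot, going along the row with the yellow line and coming back along the other row, so as to feel which one is high. Finish with the probe standing in its cradle and the lapping block set down gently, flat and centred on the proud pad; leave the other things on the bench alone.

Things in the scene. Friction and masses are not known exactly. Their poses are not given: they have to be found in the camera images.
- sink: Fixed, level finned heat sink, face up: 180 (its x) x 280 mm (y), grey face 45 mm above the origin (centre of underside). Two rows of three copper pads, 44 x 44 mm, 85 mm apart along y, rows 90 mm apart in x: five are 10 mm high (top at 55 mm), one, any of them, 3 mm proud (58 mm). Yellow dot: corner at pad1; yellow line: edge of row pad1-pad2-pad3.
- pad1 (a point): Copper pad 1 (next to the yellow dot): the centre of its top face at the ordinary height of 55 mm above the sink's origin, 10 mm above the grey face, whether or not it is the proud one. In the sink's frame x -45, y 85 mm.
- pad2 (a point): Copper pad 2 (middle of the row along the yellow line): the centre of its top face at the ordinary height of 55 mm above the sink's origin, 10 mm above the grey face, whether or not it is the proud one. In the sink's frame x -45, y 0 mm.
- pad3 (a point): Copper pad 3 (far end of the row along the yellow line): the centre of its top face at the ordinary height of 55 mm above the sink's origin, 10 mm above the grey face, whether or not it is the proud one. In the sink's frame x -45, y -85 mm.
- pad4 (a point): Copper pad 4 (in the other row, beside pad3): the centre of its top face at the ordinary height of 55 mm above the sink's origin, 10 mm above the grey face, whether or not it is the proud one. In the sink's frame x 45, y -85 mm.
- pad5 (a point): Copper pad 5 (middle of the other row): the centre of its top face at the ordinary height of 55 mm above the sink's origin, 10 mm above the grey face, whether or not it is the proud one. In the sink's frame x 45, y 0 mm.
- pad6 (a point): Copper pad 6 (end of the other row, beside pad1): the centre of its top face at the ordinary height of 55 mm above the sink's origin, 10 mm above the grey face, whether or not it is the proud one. In the sink's frame x 45, y 85 mm.
- probe: Blue touch probe with black band, upright in its cradle: body 30 x 30 mm square, 100 mm tall, 0.24 kg. Origin: centre of the underside of the blue body, z up along it; sides parallel to the cradle's. Grip across two facing sides, e.g. 75 mm above the origin. Steel plunger (7 mm rod, 10 mm ball end) sticks out 30 mm below the origin.
- probe_tip (a point): Lowest point of the ball end of the probe's plunger, 30 mm below the probe's origin when the plunger is out; it goes up with the plunger.
- plunger (a joint): Spring plunger of the probe: 0 fully out, grows as it is pressed in, 0.012 m at its stop. It needs 1 N to start moving and 0.8 N more per mm (10.6 N at the stop).
- cradle: Fixed green cradle of the probe on an 84 mm square dark base, 52 mm high, open on top. Origin: centre of underside. Pocket 38 x 38 mm (sides along the cradle's x and y), 12 mm deep; its floor, 40 mm above the origin, carries the blue body and has an 22 mm wide, 32 mm deep slot along y for the plunger.
- seat (a point): Centre of the pocket floor of the cradle, 40 mm above the cradle's origin, where the probe's origin rests.
- block: Hand lapping block lying on the table: brick-red abrasive foot 92 x 42 x 10 mm under a pale wooden back 92 x 36 x 26 mm (36 mm high in all), 0.2 to 0.45 kg. Origin: centre of the underside; x along its length, y across it (grip the wood across y), z up.
- cooler: Bystander: processor cooler with black fan on top, 80 x 80 x 71 mm. Origin: centre of underside.
- airdriver: Bystander: blue air screwdriver lying down, 185 mm long, 36 mm thick, lying along its x.
- driver: Bystander: green screwdriver lying down, about 200 mm long, lying along its x.
- hammer: Bystander: hammer with yellow handle, about 260 mm long, lying along its x.
- wrench: Bystander: steel wrench, about 170 mm long, lying along its x.
- bracket: Bystander: steel drive bracket, a channel 100 x 140 x 27 mm. Origin: centre of underside.
Mind the look-alikes: they are no part of the job. What is shaped like the cradle but brown or pink is not meant.

How it is judged (in metres and radians):
On the way, in this order (a step that is already met when the one before it is completed fails the run):
1. the first pad (pad1) is touched with the probe: tip within 15 mm of the pad's centre, plunger pressed in by more than 1 mm (value of joint plunger above 0.001 m and horizontal distance between probe_tip and pad1 below 0.015 m and z of probe_tip in the frame of pad1 between -0.003 and 0.006 m), for 0.1 s.
2. the second pad (pad2) is touched with the probe: tip within 15 mm of the pad's centre, plunger pressed in by more than 1 mm (value of joint plunger above 0.001 m and horizontal distance between probe_tip and pad2 below 0.015 m and z of probe_tip in the frame of pad2 between -0.003 and 0.006 m), for 0.1 s.
3. the third pad (pad3) is touched with the probe: tip within 15 mm of the pad's centre, plunger pressed in by more than 1 mm (value of joint plunger above 0.001 m and horizontal distance between probe_tip and pad3 below 0.015 m and z of probe_tip in the frame of pad3 between -0.003 and 0.006 m), for 0.1 s.
4. the fourth pad (pad4) is touched with the probe: tip within 15 mm of the pad's centre, plunger pressed in by more than 1 mm (value of joint plunger above 0.001 m and horizontal distance between probe_tip and pad4 below 0.015 m and z of probe_tip in the frame of pad4 between -0.003 and 0.006 m), for 0.1 s.
5. the fifth pad (pad5) is touched with the probe: tip within 15 mm of the pad's centre, plunger pressed in by more than 1 mm (value of joint plunger above 0.001 m and horizontal distance between probe_tip and pad5 below 0.015 m and z of probe_tip in the frame of pad5 between -0.003 and 0.006 m), for 0.1 s.
6. the sixth pad (pad6) is touched with the probe: tip within 15 mm of the pad's centre, plunger pressed in by more than 1 mm (value of joint plunger above 0.001 m and horizontal distance between probe_tip and pad6 below 0.015 m and z of probe_tip in the frame of pad6 between -0.003 and 0.006 m), for 0.1 s.
At the end, for the whole second after the job is handed in: Block flat (0.04 rad), at rest and centred within 15 mm on the proud pad, its underside 56.5 to 60 mm above the sink's underside; probe upright (0.1 rad) and at rest in its cradle, within 10 mm of the seat and at its height (-3 to +4 mm) ((horizontal distance between block and pad1 below 0.015 m or horizontal distance between block and pad2 below 0.015 m or horizontal distance between block and pad3 below 0.015 m or horizontal distance between block and pad4 below 0.015 m or horizontal distance between block and pad5 below 0.015 m or horizontal distance between block and pad6 below 0.015 m) and z of block in the frame of sink between 0.0565 and 0.06 m and angle between block's own z axis and vertical below 0.04 rad and linear speed of each of block, probe below 0.02 m/s and horizontal distance between probe and seat below 0.01 m and z of probe in the frame of seat between -0.003 and 0.004 m and angle between probe's own z axis and vertical below 0.1 rad); the robot touches nothing.
It fails at once if the probe's plunger is driven to its stop (more than 11.7 mm in) (value of joint plunger above 0.0117 m).
It fails at once if the lapping block is let fall on the heat sink (let go of and faster than 0.5 m/s) (linear speed of block above 0.5 m/s and contact force between the fingers and block below 0.05 N and horizontal distance between block and sink below 0.2 m).
It fails at once if a bystander (cooler, screwdriver, air tool, hammer, wrench, bracket) is moved by more than 30 mm (distance of any of airdriver, cooler, driver, hammer, wrench, bracket from where it was at the start of the episode above 0.03 m).
It also fails if it takes over 72 s, if anything falls off the work surface, if the arm or the gripper's body presses on something with over 40 N, if the wrist force passes 120 N, or if a joint passes its speed limit or range.

## Working session

There is one attempt and no reset: what is moved stays moved. The work goes in short steps, Python scripts to look and compute and a shell command to move; the robot and the scene stay as the last step left them, time stands still between calls to the robot, and variables do not carry over. Pictures are saved under pics/ and viewed, at most 10 in all, crops included, and the job is handed in when it is done.

```bash
mkdir -p pics; ls
python3 - <<'E'
from station import arm, eyes
import cv2,numpy as np
print(arm.get_state())
for n in ["scene","top"]:
    im=eyes.grab_frame(n); cv2.imwrite(f"pics/{n}0.png",im[:,:,::-1]); m=eyes.camera_model(n); print(n,m)
E
```

```text
pics
{'time_s': 0.0, 'qpos': array([ 1.14003179e+00,  2.38757944e-01, -1.42532603e-02,  1.31922393e+00,
       -3.19298553e-05,  1.57082626e+00]), 'joint_velocities': array([-2.85308162e-04, -1.60823271e-03, -6.00075110e-05, -5.93384441e-04,
        3.07648250e-04,  2.42937962e-03]), 'tau': array([-2.17380686e-03, -5.38772249e+01,  3.46443272e+01,  1.81724672e-02,
        2.10904072e-04,  8.90739727e-06]), 'eef_pos': array([219.05258683, 476.64755679, 230.69000824]), 'eef_rot': array([-1.38144994e-04,  2.13735430e-01,  9.76891318e-01, -7.06195915e-04]), 'contact_force': array([ 0.20008883, -0.30623907, -0.20925492]), 'moment': array([0.02092909, 0.01913773, 0.00937936]), 'finger_force': 0.0, 'gripper_width': 85.35171932270161}
scene {'intrinsics': array([[507.84809564,   0.        , 318.34484918],
       [  0.        , 507.84809564, 193.67007725],
       [  0.        ,   0.        ,   1.        ]]), 'pose': array([[ 3.20239888e-01,  6.78935975e-01, -6.60675681e-01,
         1.47180192e+03],
       [ 9.47139613e-01, -2.15244191e-01,  2.37900172e-01,
        -3.47603437e+02],
       [ 1.93123830e-02, -7.01937234e-01, -7.11976932e-01,
         1.09578785e+03],
       [ 0.00000000e+00,  0.00000000e+00,  0.00000000e+00,
         1.00000000e+00]])}
top {'intrinsics': array([[454.25239713,   0.        , 319.50359068],
       [  0.        , 454.25239713, 200.17264598],
       [  0.        ,   0.        ,   1.        ]]), 'pose': array([[ 1.93245358e-02, -9.97970294e-01,  6.06782891e-02,
         4.01458555e+02],
       [-9.99798555e-01, -1.89594356e-02,  6.58702616e-03,
         1.43739774e+00],
       [-5.42323032e-03, -6.07933570e-02, -9.98135640e-01,
         1.34856914e+03],
       [ 0.00000000e+00,  0.00000000e+00,  0.00000000e+00,
         1.00000000e+00]])}
```

View pics/top0.png

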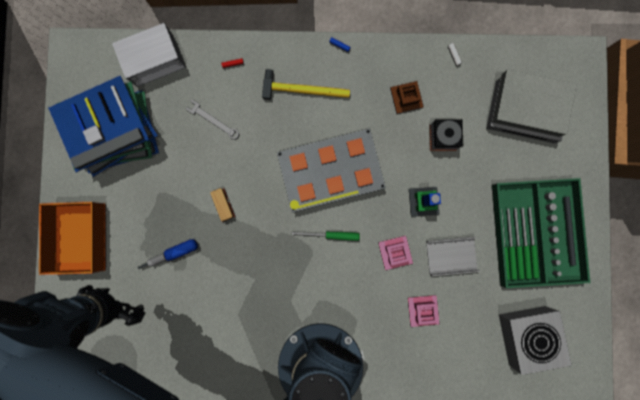

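View pics/scene0.png

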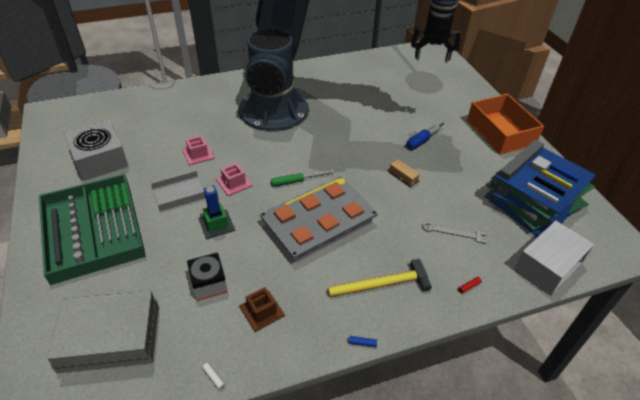

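The top view shows the sink around (330,170). The yellow dot is at (294,205), so pad1 is (306,191), pad2 (335,184), pad3 (363,177), pad4 (356,147), pad5 (327,155) and pad6 (298,162). The cradle with the blue probe is at (428,201), and the wooden block is at (222,205).

```bash
cat > h.py <<'E'
import numpy as np,cv2
from station import arm,eyes
from scipy.spatial.transform import Rotation as R
def ray(m,px,z):
    K,P=m["intrinsics"],m["pose"]; d=P[:3,:3]@np.linalg.solve(K,np.array([px[0],px[1],1.]))
    o=P[:3,3]; return o+d*(z-o[2])/d[2]
def blobs(im,lo,hi,amin=20,roi=None):
    h=cv2.cvtColor(im,cv2.COLOR_RGB2HSV); m=cv2.inRange(h,np.array(lo),np.array(hi))
    if roi: k=np.zeros_like(m); x0,y0,x1,y1=roi; k[y0:y1,x0:x1]=1; m=m*k
    c,_=cv2.findContours(m,cv2.RETR_EXTERNAL,cv2.CHAIN_APPROX_NONE)
    return [q for q in c if cv2.contourArea(q)>=amin]
def cen(c):
    M=cv2.moments(c); return M["m10"]/M["m00"],M["m01"]/M["m00"]
def world(m,c,z):  # contour to world xy, min-area rect
    w=np.array([ray(m,p[0],z)[:2] for p in c],np.float32); return cv2.minAreaRect(w),ray(m,cen(c),z)[:2]
def tool():
    s=arm.get_state(); q=s["eef_rot"]; return s["eef_pos"],R.from_quat(q,scalar_first=True)
E
python3 - <<'E'
from h import *
sp={"pads":((3,120,120),(14,255,255),55,{"top":(270,130,390,205),"scene":(260,180,380,250)}),
"wood":((10,60,120),(22,200,255),36,{"top":(205,180,240,225),"scene":(385,155,425,190)}),
"green":((55,80,30),(90,255,255),52,{"top":(410,180,445,220),"scene":(195,200,235,240)}),
"blue":((105,120,60),(125,255,255),140,{"top":(410,180,450,220),"scene":(195,180,235,220)}),
"yel":((24,130,130),(34,255,255),45,{"top":(280,185,380,215),"scene":(270,175,360,220)})}
for n in ["top","scene"]:
    im=eyes.grab_frame(n); m=eyes.camera_model(n)
    for k,(lo,hi,z,roi) in sp.items():
        for c in blobs(im,lo,hi,12,roi[n]):
            r,w=world(m,c,z); print(n,k,cv2.contourArea(c),np.round(cen(c),1),"w",w.round(1),"rect",np.round(r[0],1),np.round(r[1],1),round(r[2],1))
E
```

```text
top pads 192.0 [305.9 191.9] w [503.1  49.2] rect [503.1  49.1] [42.4 41.6] 15.2
top pads 194.0 [334.6 184.5] w [525.8 -32.3] rect [525.9 -32.3] [42.4 41.7] 15.2
top pads 197.5 [363.3 176.9] w [ 549.2 -113.9] rect [ 549.1 -114.1] [43.2 42.5] 15.2
top pads 190.0 [298.1 161.5] w [590.2  73.4] rect [590.2  73.5] [42.1 41.8] 15.2
top pads 192.0 [326.9 154.2] w [612.7  -8.6] rect [612.8  -8.4] [42.8 41.8] 15.0
top pads 191.0 [355.2 146.9] w [635.3 -89.7] rect [635.3 -90. ] [42.1 42.6] 15.2
top wood 343.5 [220.3 203.8] w [465.2 297.3] rect [465.1 297.3] [90.9 35.3] 23.0
top green 212.0 [423.7 201.3] w [ 482.8 -287.5] rect [ 485.2 -294. ] [59.6 61.1] 4.3
top blue 32.5 [432.2 200.6] w [ 479.5 -290.5] rect [ 482.5 -296.6] [29.4 29.2] 0.3
top yel 102.5 [312.2 201.5] w [476.4  30.9] rect [482.1  -2.1] [ 21.7 196.2] 10.1
scene pads 171.0 [301.8 234. ] w [635.9 -90.2] rect [635.  -90.3] [42.5 42.6] 15.1
scene pads 160.5 [327.9 221. ] w [613.4  -8.5] rect [613.2  -8.5] [42.1 41.8] 15.1
scene pads 153.0 [284.2 212.4] w [ 546.5 -113.6] rect [ 546.2 -113.5] [41.2 43.3] 16.7
scene pads 139.5 [352.7 208.7] w [591.   73.1] rect [590.9  73. ] [40.  42.1] 15.8
scene pads 144.5 [309.7 201.1] w [526.5 -32.5] rect [526.5 -31.8] [42.  41.9] 17.3
scene pads 137.0 [334.  189.5] w [503.8  49. ] rect [503.4  49.2] [42.8 41.4] 16.6
scene wood 213.5 [404.8 168.6] w [466.1 296.7] rect [465.4 296.4] [92.5 37.1] 22.3
scene green 333.0 [215.8 220.4] w [ 515.7 -298.5] rect [ 504.9 -297.7] [90.1 61. ] 6.5
scene blue 190.0 [212.4 201.3] w [ 528.2 -298.9] rect [ 520.5 -298.9] [29.9 92.6] 88.0
scene yel 57.0 [326.4 185.9] w [473.6  36.5] rect [4.883e+02 3.000e-01] [ 24.  194.8] 15.4
```

Both views agree within about 1 mm. Pad3 is the exception: its parallax hints that it is proud, which I'll confirm by touch. Next is a close look at the cradle with the wrist camera.

```bash
cat >> h.py <<'E'
def to(x,y,z,ang):
    p,r=tool(); d=r.inv().apply(np.array([x,y,z])-p); ty=r.apply([0,1,0]); a=np.degrees(np.arctan2(ty[1],ty[0]))
    t=(a-ang+90)%180-90
    print("d mm",d.round(1),"units",(d/200).round(4),"turn z",round(t/180,4),"deg",round(t,1))
E
python3 - <<'E'
from h import *
p,r=tool(); m=eyes.camera_model("wrist"); P=m["pose"]
print("cam in tool",r.inv().apply(P[:3,3]-p).round(1),(r.inv().as_matrix()@P[:3,:3]).round(3),m["intrinsics"][0])
to(470,-295,290,3)
E
```

```text
cam in tool [ 8.080e+01  1.000e-01 -1.428e+02] [[ 0.001 -0.948 -0.317]
 [ 1.     0.001  0.   ]
 [ 0.    -0.317  0.948]] [336.28498165   0.         322.01895216]
d mm [-550.3 -596.6  -58.6] units [-2.7513 -2.9828 -0.2928] turn z 0.3462 deg 62.3
```

```bash
T='"turn":[0,0,0],"gripper":1'; python3 -m inch '[{"offset":[-0.92,-0.99,-0.3],"turn":[0,0,0],"gripper":1},{"offset":[-0.92,-0.99,-0.3],"turn":[0,0,0],"gripper":1},{"offset":[-0.92,-0.99,-0.3],"turn":[0,0,0],"gripper":1},{"offset":[-0.92,-0.99,-0.3],"turn":[0,0,0],"gripper":1},{"offset":[-0.92,-0.99,-0.3],"turn":[0,0,0],"gripper":1},{"offset":[-0.92,-0.99,-0.3],"turn":[0,0,0],"gripper":1},{"offset":[-0.92,-0.99,-0.3],"turn":[0,0,0],"gripper":1},{"offset":[-0.92,-0.99,-0.3],"turn":[0,0,0],"gripper":1}]'
python3 -m inch '[{"offset":[-0.92,-0.99,0],"turn":[0,0,0],"gripper":1},{"offset":[-0.92,-0.99,0],"turn":[0,0,0],"gripper":1},{"offset":[-0.92,-0.99,0],"turn":[0,0,0],"gripper":1},{"offset":[-0.92,-0.99,0],"turn":[0,0,0],"gripper":1},{"offset":[-0.92,-0.99,0],"turn":[0,0,0],"gripper":1},{"offset":[-0.92,-0.99,0],"turn":[0,0,0],"gripper":1},{"offset":[-0.92,-0.99,0],"turn":[0,0,0],"gripper":1},{"offset":[-0.92,-0.99,0],"turn":[0,0,0],"gripper":1}]'
python3 -m inch '[{"offset":[-0.91,-0.99,0],"turn":[0,0,0.3],"gripper":1},{"offset":[-0.91,-0.99,0],"turn":[0,0,0.3],"gripper":1},{"offset":[-0.91,-0.99,0],"turn":[0,0,0.3],"gripper":1},{"offset":[-0.91,-0.99,0],"turn":[0,0,0.3],"gripper":1},{"offset":[-0.91,-0.99,0],"turn":[0,0,0.3],"gripper":1},{"offset":[-0.91,-0.99,0],"turn":[0,0,0.3],"gripper":1},{"offset":[-0.91,-0.99,0],"turn":[0,0,0.3],"gripper":1},{"offset":[-0.91,-0.99,0],"turn":[0,0,0.3],"gripper":1}]'
python3 - <<'E'
from h import *
p,r=tool();print(p); m=eyes.camera_model("wrist"); im=eyes.grab_frame("wrist"); cv2.imwrite("pics/w1.png",im[:,:,::-1]); to(470,-295,290,3)
E
```

```text
time_s: 0.87
eef_pos: [304.6, 216.8, 292.7]
eef_rot: [0.001, 0.216, 0.976, 0.0]
contact_force: [0.5, 0.7, 0.5]
gripper_width: 85.6
finger_force: 0.0
time_s: 1.53
eef_pos: [389.4, -39.4, 290.8]
eef_rot: [-0.0, 0.216, 0.976, -0.0]
contact_force: [-0.0, -0.1, -0.2]
gripper_width: 85.3
finger_force: 0.0
time_s: 2.2
eef_pos: [472.4, -295.3, 289.6]
eef_rot: [-0.001, 0.638, 0.77, -0.0]
contact_force: [-0.9, 1.0, -0.6]
gripper_width: 85.3
finger_force: 0.0
[ 472.36313168 -295.25772887  289.55527669]
d mm [-1.1 -2.  -0.2] units [-0.0057 -0.0099 -0.0008] turn z 0.0428 deg 7.7
```

View pics/w1.png

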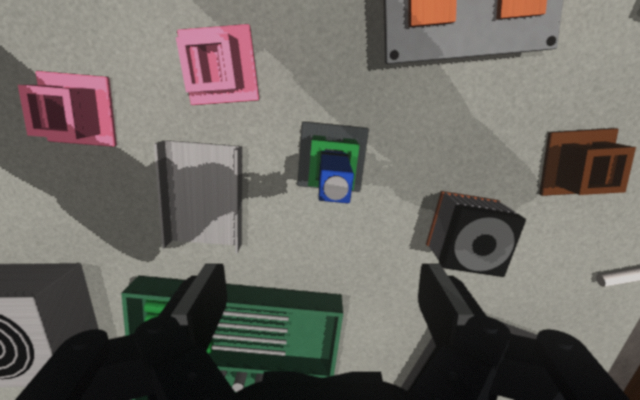

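The wrist view shows the cradle base corners near (303,122) and (368,127), the green rim at (311..358,139), and the blue probe's top face centred near (336,187). I'll compute position and yaw from these.

Run:
```python
from h import *
im=eyes.grab_frame("wrist"); m=eyes.camera_model("wrist")
roi=(290,110,380,210)
for k,lo,hi,z in [("bluebody",(105,100,25),(128,255,255),140),("bluetop",(105,100,130),(128,255,255),140),("green",(50,90,30),(90,255,255),52)]:
    for c in blobs(im,lo,hi,60,roi):
        r,w=world(m,c,z); print(k,cv2.contourArea(c),cv2.boundingRect(c),"w",w.round(1),np.round(r[0],1),np.round(r[1],1),round(r[2],1))
for px in [(303,122),(368,127)]: print(ray(m,px,6).round(1))
h=cv2.cvtColor(im,cv2.COLOR_RGB2HSV); print(h[160:206:4,336]); 
cv2.imwrite("pics/w1c.png",cv2.resize(im[105:215,285:385,::-1],None,fx=5,fy=5,interpolation=cv2.INTER_CUBIC))
```

```text
bluebody 1370.5 (319, 156, 35, 49) w [ 483.7 -289.2] [ 484.1 -289.2] [30.5 43.6] 5.4
bluetop 301.0 (321, 173, 32, 32) w [ 487.  -293.1] [ 485.6 -296.5] [28.  28.5] 6.4
green 999.0 (309, 138, 51, 53) w [ 480.6 -285.2] [ 485.7 -293.5] [55.5 58.4] 7.1
[ 441.  -258.1    6. ]
[ 521.8 -248.3    6. ]
[[112 146  61]
 [112 148  62]
 [112 150  61]
 [112 171  79]
 [112 188 164]
 [  5   9 162]
 [  5  10 161]
 [ 13  13 137]
 [  6   9 137]
 [ 10  11 137]
 [135   8 132]
 [113  39 131]]
```

View pics/w1c.png

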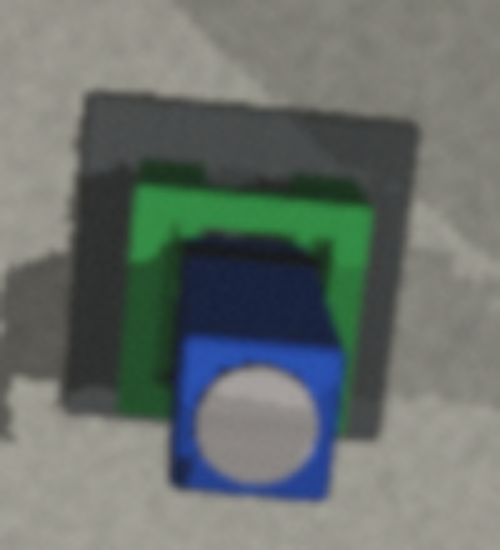

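Run:
```python
from h import *
to(485.5,-296,93,6.7)
```

```text
d mm [ -6.5  13.4 197.3] units [-0.0327  0.0668  0.9863] turn z 0.025 deg 4.5
```

```bash
python3 -m inch '[{"offset":[-0.033,0.067,0.1],"turn":[0,0,0.025],"gripper":1},{"offset":[-0.033,0.067,0.3],"turn":[0,0,0.025],"gripper":1},{"offset":[-0.033,0.067,0.5],"turn":[0,0,0.025],"gripper":1},{"offset":[-0.033,0.067,0.7],"turn":[0,0,0.025],"gripper":1},{"offset":[-0.033,0.067,0.85],"turn":[0,0,0.025],"gripper":1},{"offset":[-0.033,0.067,0.985],"turn":[0,0,0.025],"gripper":1},{"offset":[-0.033,0.067,0.985],"turn":[0,0,0.025],"gripper":1},{"offset":[-0.033,0.067,0.985],"turn":[0,0,0.025],"gripper":1}]'
python3 -m inch '[{"offset":[0,0,0],"turn":[0,0,0],"gripper":0},{"offset":[0,0,0],"turn":[0,0,0],"gripper":-0.3},{"offset":[0,0,0],"turn":[0,0,0],"gripper":-0.6},{"offset":[0,0,0],"turn":[0,0,0],"gripper":-1},{"offset":[0,0,0],"turn":[0,0,0],"gripper":-1},{"offset":[0,0,0],"turn":[0,0,0],"gripper":-1},{"offset":[0,0,0],"turn":[0,0,0],"gripper":-1},{"offset":[0,0,0],"turn":[0,0,0],"gripper":-1}]'
python3 - <<'E'
from h import *
print(arm.get_state()); im=eyes.grab_frame("wrist"); cv2.imwrite("pics/w2.png",im[:,:,::-1])
E
```

```text
time_s: 2.97
eef_pos: [484.9, -294.6, 94.0]
eef_rot: [-0.001, 0.663, 0.749, -0.0]
contact_force: [0.6, 0.3, 0.8]
gripper_width: 85.5
finger_force: 0.0
time_s: 3.63
eef_pos: [485.9, -296.6, 95.5]
eef_rot: [0.001, 0.664, 0.748, 0.0]
contact_force: [-0.6, 1.3, 6.5]
gripper_width: 29.3
finger_force: 58.3
{'time_s': 3.6333, 'qpos': array([-5.48133153e-01,  3.87956371e-01, -1.56537828e-01,  1.02441223e+00,
        9.42271514e-05,  9.03675910e-01]), 'joint_velocities': array([-0.00024665,  0.00184006,  0.00089707,  0.00245797, -0.00119254,
       -0.00016704]), 'tau': array([-1.20464615e-01, -5.82639205e+01,  2.96294528e+01, -5.29784784e-01,
       -1.27142938e-01,  3.15627863e-02]), 'eef_pos': array([ 485.85637059, -296.60066146,   95.52125197]), 'eef_rot': array([9.21725047e-04, 6.63811882e-01, 7.47898984e-01, 2.13472475e-04]), 'contact_force': array([-0.58407402,  1.25347225,  6.48254706]), 'moment': array([0.18522998, 0.10985188, 0.03489521]), 'finger_force': 58.319363594055176, 'gripper_width': 29.272050386290015}
```

View pics/w2.png

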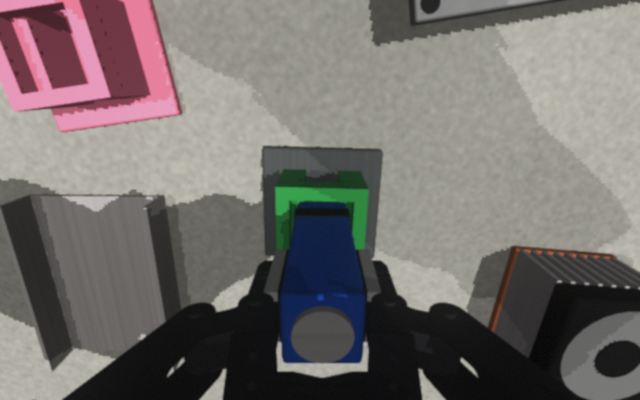

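The probe is held squarely at an opening of 29 mm. Now I'll lift it and carry it to pad1.

```bash
python3 -m inch '[{"offset":[0,0,-0.1],"turn":[0,0,0],"gripper":-1},{"offset":[0,0,-0.2],"turn":[0,0,0],"gripper":-1},{"offset":[0,0,-0.3],"turn":[0,0,0],"gripper":-1},{"offset":[0,0,-0.4],"turn":[0,0,0],"gripper":-1},{"offset":[0,0,-0.5],"turn":[0,0,0],"gripper":-1},{"offset":[0,0,-0.5],"turn":[0,0,0],"gripper":-1},{"offset":[0,0,-0.5],"turn":[0,0,0],"gripper":-1}]'
python3 - <<'E'
from h import *
p,r=tool(); to(503.4,49.1,p[2],6.7)
T=[(503.4,49.1),(526.1,-32.4),(549,-114),(635.6,-90),(613,-8.5),(590.6,73.3),(485.7,-296.5)]
for a,b in zip(T[:-1],T[1:]): print((r.inv().apply([b[0]-a[0],b[1]-a[1],0])/200).round(4))
E
```

```text
time_s: 4.27
eef_pos: [485.7, -296.6, 194.9]
eef_rot: [0.001, 0.664, 0.748, 0.0]
contact_force: [0.3, -1.1, -2.7]
gripper_width: 29.3
finger_force: 59.9
d mm [ 3.411e+02  5.860e+01 -3.000e-01] units [ 1.7056e+00  2.9280e-01 -1.7000e-03] turn z 0.0006 deg 0.1
[-0.4181  0.0644  0.0006]
[-0.4187  0.0653  0.0006]
[0.0678 0.4442 0.0005]
[ 0.418  -0.0639 -0.0006]
[ 0.4194 -0.0627 -0.0006]
[-1.7737e+00 -7.4010e-01  1.1000e-03]
```

```bash
python3 -m inch '[{"offset":[0.15,0.02,0],"turn":[0,0,0],"gripper":-1},{"offset":[0.3,0.05,0],"turn":[0,0,0],"gripper":-1},{"offset":[0.45,0.08,0],"turn":[0,0,0],"gripper":-1},{"offset":[0.6,0.1,0],"turn":[0,0,0],"gripper":-1},{"offset":[0.75,0.13,0],"turn":[0,0,0],"gripper":-1},{"offset":[0.9,0.15,0],"turn":[0,0,0],"gripper":-1},{"offset":[0.98,0.17,0],"turn":[0,0,0],"gripper":-1}]'
python3 -m inch '[{"offset":[0.15,0.02,0],"turn":[0,0,0],"gripper":-1},{"offset":[0.3,0.05,0],"turn":[0,0,0],"gripper":-1},{"offset":[0.45,0.08,0.05],"turn":[0,0,0],"gripper":-1},{"offset":[0.6,0.1,0.1],"turn":[0,0,0],"gripper":-1},{"offset":[0.7,0.12,0.15],"turn":[0,0,0],"gripper":-1},{"offset":[0.726,0.123,0.19],"turn":[0,0,0],"gripper":-1},{"offset":[0.726,0.123,0.19],"turn":[0,0,0],"gripper":-1},{"offset":[0.726,0.123,0.19],"turn":[0,0,0],"gripper":-1}]'
python3 - <<'E'
from h import *
to(503.4,49.1,136.5,6.7); im=eyes.grab_frame("top"); cv2.imwrite("pics/t2.png",cv2.resize(im[100:260,230:430,::-1],None,fx=3,fy=3))
E
```

```text
time_s: 4.85
eef_pos: [494.4, -94.8, 192.7]
eef_rot: [-0.001, 0.663, 0.748, -0.0]
contact_force: [-0.6, -0.8, -2.9]
gripper_width: 29.1
finger_force: 59.7
time_s: 5.52
eef_pos: [502.1, 49.1, 155.2]
eef_rot: [-0.001, 0.664, 0.748, -0.001]
contact_force: [0.1, -0.4, -1.8]
gripper_width: 29.2
finger_force: 59.6
d mm [-0.1  1.3 18.7] units [-0.0006  0.0065  0.0936] turn z 0.0009 deg 0.2
```

View pics/t2.png

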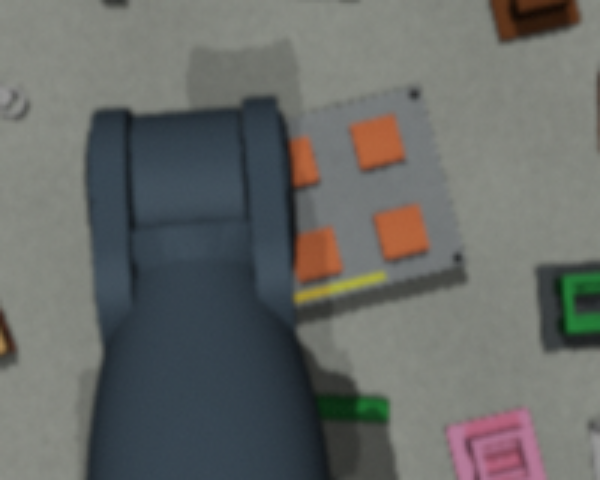

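The arm hides pad1, the cradle is empty, and the rest of the sink is undisturbed. Now I'll press gently in two stages.

```bash
python3 -m inch '[{"offset":[0,0.006,0.04],"turn":[0,0,0],"gripper":-1},{"offset":[0,0.006,0.06],"turn":[0,0,0],"gripper":-1},{"offset":[0,0.006,0.075],"turn":[0,0,0],"gripper":-1},{"offset":[0,0.006,0.085],"turn":[0,0,0],"gripper":-1},{"offset":[0,0.006,0.085],"turn":[0,0,0],"gripper":-1},{"offset":[0,0.006,0.085],"turn":[0,0,0],"gripper":-1}]'
```

```text
time_s: 6.07
eef_pos: [504.2, 49.3, 139.4]
eef_rot: [0.0, 0.664, 0.748, -0.0]
contact_force: [0.3, -1.1, -0.9]
gripper_width: 29.5
finger_force: 59.9
```

```bash
python3 -m inch '[{"offset":[0,0,0.007],"turn":[0,0,0],"gripper":-1},{"offset":[0,0,0.015],"turn":[0,0,0],"gripper":-1},{"offset":[0,0,0.015],"turn":[0,0,0],"gripper":-1},{"offset":[0,0,0.015],"turn":[0,0,0],"gripper":-1},{"offset":[0,0,0.015],"turn":[0,0,0],"gripper":-1},{"offset":[0,0,0.015],"turn":[0,0,0],"gripper":-1}]'; python3 -c "
from h import *
f=[]
for i in range(6): eyes.grab_frame('wrist'); s=arm.get_state(); f.append([s['eef_pos'][2],s['contact_force'][2]])
print(np.mean(f,0),np.std(f,0))"
```

```text
time_s: 6.57
eef_pos: [504.4, 49.6, 136.5]
eef_rot: [0.0, 0.664, 0.748, 0.0]
contact_force: [-1.5, -1.9, 2.4]
gripper_width: 29.3
finger_force: 60.2
[136.40216612   1.95778712] [0.03424004 0.62651059]
```

```bash
cat > feel.py <<'E'
from h import *
f=[]
for i in range(6): eyes.grab_frame('wrist'); s=arm.get_state(); f.append(np.r_[s['eef_pos'],s['contact_force'][2]])
print("FEEL",np.mean(f,0).round(2))
E
python3 -m inch '[{"offset":[0,0,-0.05],"turn":[0,0,0],"gripper":-1},{"offset":[0,0,-0.1],"turn":[0,0,0],"gripper":-1},{"offset":[-0.12,0.018,-0.1],"turn":[0,0,0],"gripper":-1},{"offset":[-0.27,0.04,-0.1],"turn":[0,0,0],"gripper":-1},{"offset":[-0.418,0.064,-0.1],"turn":[0,0,0],"gripper":-1},{"offset":[-0.418,0.064,-0.1],"turn":[0,0,0],"gripper":-1},{"offset":[-0.418,0.064,-0.1],"turn":[0,0,0],"gripper":-1}]'
python3 -m inch '[{"offset":[0,0,0.04],"turn":[0,0,0],"gripper":-1},{"offset":[0,0,0.07],"turn":[0,0,0],"gripper":-1},{"offset":[0,0,0.085],"turn":[0,0,0],"gripper":-1},{"offset":[0,0,0.1],"turn":[0,0,0],"gripper":-1},{"offset":[0,0,0.1],"turn":[0,0,0],"gripper":-1},{"offset":[0,0,0.1],"turn":[0,0,0],"gripper":-1},{"offset":[0,0,0.1],"turn":[0,0,0],"gripper":-1}]' ; python3 feel.py
python3 -m inch '[{"offset":[0,0,-0.05],"turn":[0,0,0],"gripper":-1},{"offset":[0,0,-0.1],"turn":[0,0,0],"gripper":-1},{"offset":[-0.12,0.018,-0.1],"turn":[0,0,0],"gripper":-1},{"offset":[-0.27,0.04,-0.1],"turn":[0,0,0],"gripper":-1},{"offset":[-0.418,0.065,-0.1],"turn":[0,0,0],"gripper":-1},{"offset":[-0.418,0.065,-0.1],"turn":[0,0,0],"gripper":-1},{"offset":[-0.418,0.065,-0.1],"turn":[0,0,0],"gripper":-1}]'
python3 -m inch '[{"offset":[0,0,0.04],"turn":[0,0,0],"gripper":-1},{"offset":[0,0,0.07],"turn":[0,0,0],"gripper":-1},{"offset":[0,0,0.085],"turn":[0,0,0],"gripper":-1},{"offset":[0,0,0.1],"turn":[0,0,0],"gripper":-1},{"offset":[0,0,0.1],"turn":[0,0,0],"gripper":-1},{"offset":[0,0,0.1],"turn":[0,0,0],"gripper":-1},{"offset":[0,0,0.1],"turn":[0,0,0],"gripper":-1}]' ; python3 feel.py
```

```text
time_s: 7.45
eef_pos: [527.2, -33.0, 156.9]
eef_rot: [0.0, 0.665, 0.747, 0.0]
contact_force: [-0.6, 0.4, -2.6]
gripper_width: 29.3
finger_force: 59.7
time_s: 8.03
eef_pos: [526.6, -31.4, 136.5]
eef_rot: [-0.0, 0.664, 0.748, -0.0]
contact_force: [-1.6, 1.2, 2.2]
gripper_width: 29.5
finger_force: 60.1
FEEL [526.82 -31.65 136.5    1.8 ]
time_s: 8.92
eef_pos: [550.3, -114.9, 156.9]
eef_rot: [0.0, 0.665, 0.747, 0.0]
contact_force: [0.7, -0.3, -2.3]
gripper_width: 29.7
finger_force: 59.7
time_s: 9.5
eef_pos: [549.5, -112.9, 136.7]
eef_rot: [-0.0, 0.664, 0.748, 0.0]
contact_force: [-2.4, 0.4, 3.9]
gripper_width: 29.3
finger_force: 60.4
FEEL [ 549.59 -113.07  136.53    4.12]
```

Pad3 reads +2.3 N compared with pads 1 and 2, which matches 3 mm proud. On to pads 4, 5 and 6.

```bash
python3 -m inch '[{"offset":[0,0,-0.05],"turn":[0,0,0],"gripper":-1},{"offset":[0,0,-0.1],"turn":[0,0,0],"gripper":-1},{"offset":[0.02,0.14,-0.1],"turn":[0,0,0],"gripper":-1},{"offset":[0.04,0.29,-0.1],"turn":[0,0,0],"gripper":-1},{"offset":[0.065,0.444,-0.1],"turn":[0,0,0],"gripper":-1},{"offset":[0.065,0.444,-0.1],"turn":[0,0,0],"gripper":-1},{"offset":[0.065,0.444,-0.1],"turn":[0,0,0],"gripper":-1}]'
python3 -m inch '[{"offset":[0,0,0.04],"turn":[0,0,0],"gripper":-1},{"offset":[0,0,0.07],"turn":[0,0,0],"gripper":-1},{"offset":[0,0,0.085],"turn":[0,0,0],"gripper":-1},{"offset":[0,0,0.1],"turn":[0,0,0],"gripper":-1},{"offset":[0,0,0.1],"turn":[0,0,0],"gripper":-1},{"offset":[0,0,0.1],"turn":[0,0,0],"gripper":-1},{"offset":[0,0,0.1],"turn":[0,0,0],"gripper":-1}]' ; python3 feel.py
python3 -m inch '[{"offset":[0,0,-0.05],"turn":[0,0,0],"gripper":-1},{"offset":[0,0,-0.1],"turn":[0,0,0],"gripper":-1},{"offset":[0.12,-0.018,-0.1],"turn":[0,0,0],"gripper":-1},{"offset":[0.27,-0.04,-0.1],"turn":[0,0,0],"gripper":-1},{"offset":[0.418,-0.064,-0.1],"turn":[0,0,0],"gripper":-1},{"offset":[0.418,-0.064,-0.1],"turn":[0,0,0],"gripper":-1},{"offset":[0.418,-0.064,-0.1],"turn":[0,0,0],"gripper":-1}]'
python3 -m inch '[{"offset":[0,0,0.04],"turn":[0,0,0],"gripper":-1},{"offset":[0,0,0.07],"turn":[0,0,0],"gripper":-1},{"offset":[0,0,0.085],"turn":[0,0,0],"gripper":-1},{"offset":[0,0,0.1],"turn":[0,0,0],"gripper":-1},{"offset":[0,0,0.1],"turn":[0,0,0],"gripper":-1},{"offset":[0,0,0.1],"turn":[0,0,0],"gripper":-1},{"offset":[0,0,0.1],"turn":[0,0,0],"gripper":-1}]' ; python3 feel.py
python3 -m inch '[{"offset":[0,0,-0.05],"turn":[0,0,0],"gripper":-1},{"offset":[0,0,-0.1],"turn":[0,0,0],"gripper":-1},{"offset":[0.12,-0.018,-0.1],"turn":[0,0,0],"gripper":-1},{"offset":[0.27,-0.04,-0.1],"turn":[0,0,0],"gripper":-1},{"offset":[0.418,-0.063,-0.1],"turn":[0,0,0],"gripper":-1},{"offset":[0.418,-0.063,-0.1],"turn":[0,0,0],"gripper":-1},{"offset":[0.418,-0.063,-0.1],"turn":[0,0,0],"gripper":-1}]'
python3 -m inch '[{"offset":[0,0,0.04],"turn":[0,0,0],"gripper":-1},{"offset":[0,0,0.07],"turn":[0,0,0],"gripper":-1},{"offset":[0,0,0.085],"turn":[0,0,0],"gripper":-1},{"offset":[0,0,0.1],"turn":[0,0,0],"gripper":-1},{"offset":[0,0,0.1],"turn":[0,0,0],"gripper":-1},{"offset":[0,0,0.1],"turn":[0,0,0],"gripper":-1},{"offset":[0,0,0.1],"turn":[0,0,0],"gripper":-1}]' ; python3 feel.py
```

```text
time_s: 10.38
eef_pos: [637.4, -89.6, 155.9]
eef_rot: [-0.0, 0.663, 0.748, -0.0]
contact_force: [-1.1, 0.5, -1.6]
gripper_width: 29.5
finger_force: 60.7
time_s: 10.97
eef_pos: [636.0, -90.1, 136.8]
eef_rot: [0.0, 0.664, 0.748, -0.0]
contact_force: [-2.0, -0.2, 2.1]
gripper_width: 29.4
finger_force: 61.2
FEEL [636.29 -89.98 136.63   1.61]
time_s: 11.85
eef_pos: [613.9, -6.9, 157.4]
eef_rot: [0.0, 0.663, 0.749, 0.0]
contact_force: [0.9, -1.5, -2.9]
gripper_width: 29.4
finger_force: 60.7
time_s: 12.43
eef_pos: [613.7, -8.9, 136.6]
eef_rot: [0.0, 0.664, 0.748, -0.0]
contact_force: [-0.7, -1.7, 1.3]
gripper_width: 29.1
finger_force: 61.2
FEEL [613.72  -8.72 136.53   1.98]
time_s: 13.32
eef_pos: [591.1, 74.8, 157.2]
eef_rot: [0.0, 0.663, 0.749, 0.0]
contact_force: [-0.3, -0.4, -1.1]
gripper_width: 29.2
finger_force: 60.7
time_s: 13.9
eef_pos: [591.2, 72.7, 136.5]
eef_rot: [0.0, 0.664, 0.748, -0.0]
contact_force: [-0.7, -0.9, 2.0]
gripper_width: 29.2
finger_force: 61.2
FEEL [591.24  72.83 136.51   1.58]
```

Pad3 is the proud one: 4.1 N against 1.6–2.0 N on the others. Next the probe goes back to its cradle.

```bash
python3 -m inch '[{"offset":[0,0,-0.1],"turn":[0,0,0],"gripper":-1},{"offset":[-0.1,-0.04,-0.2],"turn":[0,0,0],"gripper":-1},{"offset":[-0.25,-0.1,-0.29],"turn":[0,0,0],"gripper":-1},{"offset":[-0.42,-0.17,-0.29],"turn":[0,0,0],"gripper":-1},{"offset":[-0.6,-0.25,-0.29],"turn":[0,0,0],"gripper":-1},{"offset":[-0.75,-0.32,-0.29],"turn":[0,0,0],"gripper":-1},{"offset":[-0.88,-0.37,-0.29],"turn":[0,0,0],"gripper":-1},{"offset":[-0.88,-0.37,-0.29],"turn":[0,0,0],"gripper":-1}]'
python3 -m inch '[{"offset":[-0.15,-0.06,0],"turn":[0,0,0],"gripper":-1},{"offset":[-0.3,-0.12,0],"turn":[0,0,0],"gripper":-1},{"offset":[-0.46,-0.19,0],"turn":[0,0,0],"gripper":-1},{"offset":[-0.62,-0.26,0],"turn":[0,0,0],"gripper":-1},{"offset":[-0.77,-0.32,0],"turn":[0,0,0],"gripper":-1},{"offset":[-0.894,-0.37,0],"turn":[0,0,0],"gripper":-1},{"offset":[-0.894,-0.37,0],"turn":[0,0,0],"gripper":-1},{"offset":[-0.894,-0.37,0],"turn":[0,0,0],"gripper":-1}]'
python3 - <<'E'
from h import *
eyes.grab_frame("top");eyes.grab_frame("top");to(485.7,-296.6,95.5,6.9)
E
```

```text
time_s: 14.87
eef_pos: [537.4, -114.3, 194.2]
eef_rot: [0.0, 0.665, 0.747, -0.001]
contact_force: [-0.4, -0.2, -1.8]
gripper_width: 29.5
finger_force: 60.7
time_s: 15.53
eef_pos: [486.2, -297.7, 193.8]
eef_rot: [-0.0, 0.665, 0.747, 0.0]
contact_force: [0.5, 0.5, -3.0]
gripper_width: 29.5
finger_force: 60.7
d mm [-0.4 -0.9 98.5] units [-0.0019 -0.0045  0.4926] turn z -0.0005 deg -0.1
```

```bash
python3 -m inch '[{"offset":[-0.002,-0.004,0.1],"turn":[0,0,0],"gripper":-1},{"offset":[-0.002,-0.004,0.18],"turn":[0,0,0],"gripper":-1},{"offset":[-0.002,-0.004,0.25],"turn":[0,0,0],"gripper":-1},{"offset":[-0.002,-0.004,0.32],"turn":[0,0,0],"gripper":-1},{"offset":[-0.002,-0.004,0.39],"turn":[0,0,0],"gripper":-1},{"offset":[-0.002,-0.004,0.42],"turn":[0,0,0],"gripper":-1},{"offset":[-0.002,-0.004,0.45],"turn":[0,0,0],"gripper":-1},{"offset":[-0.002,-0.004,0.45],"turn":[0,0,0],"gripper":-1}]'
python3 -m inch '[{"offset":[0,0,0.015],"turn":[0,0,0],"gripper":-1},{"offset":[0,0,0.025],"turn":[0,0,0],"gripper":-1},{"offset":[0,0,0.035],"turn":[0,0,0],"gripper":-1},{"offset":[0,0,0.035],"turn":[0,0,0],"gripper":-1},{"offset":[0,0,0.035],"turn":[0,0,0],"gripper":-1}]'
```

```text
time_s: 16.3
eef_pos: [485.7, -296.3, 103.6]
eef_rot: [-0.001, 0.663, 0.748, -0.0]
contact_force: [-0.0, -0.8, -2.5]
gripper_width: 29.4
finger_force: 60.8
time_s: 16.72
eef_pos: [485.7, -297.3, 97.5]
eef_rot: [0.0, 0.664, 0.748, -0.0]
contact_force: [0.6, 0.4, -2.5]
gripper_width: 29.4
finger_force: 60.8
```

Force is still free-hanging, so it's in the pocket about 2 mm above the floor. I'll lower the last bit and release.

```bash
python3 -m inch '[{"offset":[0,0,0.005],"turn":[0,0,0],"gripper":-1},{"offset":[0,0,0.01],"turn":[0,0,0],"gripper":-1},{"offset":[0,0,0.01],"turn":[0,0,0],"gripper":-1},{"offset":[0,0,0.01],"turn":[0,0,0],"gripper":-1}]'
python3 -m inch '[{"offset":[0,0,0],"turn":[0,0,0],"gripper":-0.3},{"offset":[0,0,0],"turn":[0,0,0],"gripper":0},{"offset":[0,0,0],"turn":[0,0,0],"gripper":0.5},{"offset":[0,0,0],"turn":[0,0,0],"gripper":1},{"offset":[0,0,0],"turn":[0,0,0],"gripper":1},{"offset":[0,0,0],"turn":[0,0,0],"gripper":1},{"offset":[0,0,0],"turn":[0,0,0],"gripper":1}]'
python3 -m inch '[{"offset":[0,0,-0.1],"turn":[0,0,0],"gripper":1},{"offset":[0,0,-0.3],"turn":[0,0,0],"gripper":1},{"offset":[0,0,-0.5],"turn":[0,0,0],"gripper":1},{"offset":[0,0,-0.7],"turn":[0,0,0],"gripper":1},{"offset":[0,0,-0.9],"turn":[0,0,0],"gripper":1},{"offset":[0,0,-0.97],"turn":[0,0,0],"gripper":1},{"offset":[0,0,-0.97],"turn":[0,0,0],"gripper":1}]'
python3 - <<'E'
from h import *
im=eyes.grab_frame("wrist"); m=eyes.camera_model("wrist"); cv2.imwrite("pics/w3.png",im[:,:,::-1])
for c in blobs(im,(105,100,130),(128,255,255),60,(270,110,400,230)):
    r,w=world(m,c,140); print(np.round(r[0],1),np.round(r[1],1),round(r[2],1))
to(465.3,297,200,113-180+0)
E
```

```text
time_s: 17.05
eef_pos: [485.8, -297.4, 95.6]
eef_rot: [0.0, 0.664, 0.748, -0.0]
contact_force: [0.6, 0.1, 0.1]
gripper_width: 29.5
finger_force: 61.0
time_s: 17.63
eef_pos: [485.7, -297.2, 95.4]
eef_rot: [0.0, 0.664, 0.748, -0.0]
contact_force: [-0.6, -0.4, -0.2]
gripper_width: 85.7
finger_force: 0.0
time_s: 18.22
eef_pos: [487.0, -298.1, 294.0]
eef_rot: [0.004, 0.664, 0.748, 0.001]
contact_force: [-0.4, 0.1, 0.1]
gripper_width: 85.8
finger_force: 0.0
[ 485.3 -297. ] [27.9 27.4] 5.9
d mm [593.2  49.3  90. ] units [2.9662 0.2465 0.45  ] turn z 0.4101 deg 73.8
```

View pics/w3.png

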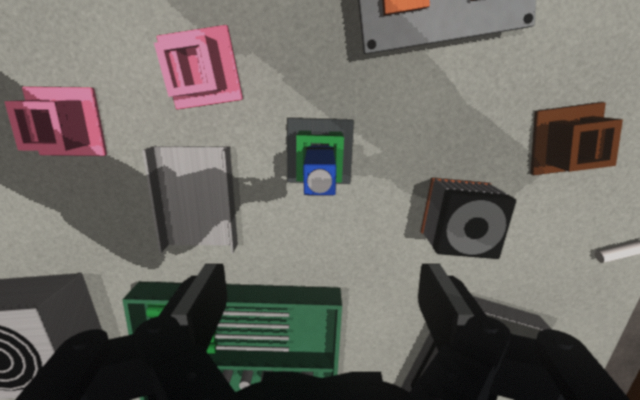

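The probe stands upright in its cradle, with its top at (320,181) and the same measured pose as before. Next is the block.

```bash
python3 -m inch '[{"offset":[0.98,0.08,0],"turn":[0,0,0],"gripper":1},{"offset":[0.98,0.08,0],"turn":[0,0,0],"gripper":1},{"offset":[0.98,0.08,0],"turn":[0,0,0],"gripper":1},{"offset":[0.98,0.08,0],"turn":[0,0,0],"gripper":1},{"offset":[0.98,0.08,0],"turn":[0,0,0],"gripper":1},{"offset":[0.98,0.08,0],"turn":[0,0,0],"gripper":1}]'
python3 -m inch '[{"offset":[0.98,0.08,0],"turn":[0,0,0],"gripper":1},{"offset":[0.98,0.08,0],"turn":[0,0,0],"gripper":1},{"offset":[0.98,0.08,0],"turn":[0,0,0],"gripper":1},{"offset":[0.98,0.08,0],"turn":[0,0,0],"gripper":1},{"offset":[0.98,0.08,0],"turn":[0,0,0],"gripper":1},{"offset":[0.98,0.08,0],"turn":[0,0,0],"gripper":1}]'
python3 -m inch '[{"offset":[0.98,0.08,0.2],"turn":[0,0,-0.3],"gripper":1},{"offset":[0.98,0.08,0.2],"turn":[0,0,-0.3],"gripper":1},{"offset":[0.98,0.08,0.2],"turn":[0,0,-0.3],"gripper":1},{"offset":[0.98,0.08,0.2],"turn":[0,0,-0.3],"gripper":1},{"offset":[0.98,0.08,0.2],"turn":[0,0,-0.3],"gripper":1},{"offset":[0.98,0.08,0.2],"turn":[0,0,-0.3],"gripper":1},{"offset":[0.98,0.08,0.2],"turn":[0,0,-0.3],"gripper":1},{"offset":[0.98,0.08,0.2],"turn":[0,0,-0.3],"gripper":1}]'
python3 -m inch '[{"offset":[0,0,0],"turn":[0,0,-0.29],"gripper":1},{"offset":[0,0,0],"turn":[0,0,-0.29],"gripper":1},{"offset":[0,0,0],"turn":[0,0,-0.29],"gripper":1},{"offset":[0,0,0],"turn":[0,0,-0.29],"gripper":1},{"offset":[0,0,0],"turn":[0,0,-0.29],"gripper":1},{"offset":[0,0,0],"turn":[0,0,-0.29],"gripper":1},{"offset":[0,0,0],"turn":[0,0,-0.29],"gripper":1},{"offset":[0,0,0],"turn":[0,0,-0.29],"gripper":1}]'
python3 - <<'E'
from h import *
im=eyes.grab_frame("wrist"); m=eyes.camera_model("wrist"); cv2.imwrite("pics/w4.png",im[:,:,::-1])
for c in blobs(im,(10,60,100),(24,220,255),300,(150,50,500,280)):
    r,w=world(m,c,36); print(cv2.boundingRect(c),w.round(1),np.round(r[0],1),np.round(r[1],1),round(r[2],1))
to(465.3,297,30,113)
E
```

```text
time_s: 18.77
eef_pos: [477.1, -96.2, 288.3]
eef_rot: [-0.001, 0.662, 0.749, -0.0]
contact_force: [1.2, 0.7, 0.2]
gripper_width: 85.1
finger_force: 0.0
time_s: 19.27
eef_pos: [470.2, 99.8, 287.9]
eef_rot: [-0.001, 0.662, 0.749, -0.0]
contact_force: [0.7, -0.9, 0.3]
gripper_width: 85.7
finger_force: 0.0
time_s: 19.93
eef_pos: [463.2, 292.2, 247.4]
eef_rot: [-0.001, 0.248, 0.969, -0.001]
contact_force: [0.4, 0.1, 0.3]
gripper_width: 85.3
finger_force: 0.0
time_s: 20.6
eef_pos: [463.6, 291.3, 247.9]
eef_rot: [-0.001, -0.203, 0.979, -0.001]
contact_force: [-0.1, 0.1, 0.9]
gripper_width: 85.4
finger_force: 0.0
(309, 127, 38, 83) [462.8 296.6] [465.2 297.2] [91. 39.] 22.7
d mm [ -4.3   4.7 217.9] units [-0.0215  0.0233  1.0897] turn z 0.0017 deg 0.3
```

View pics/w4.png

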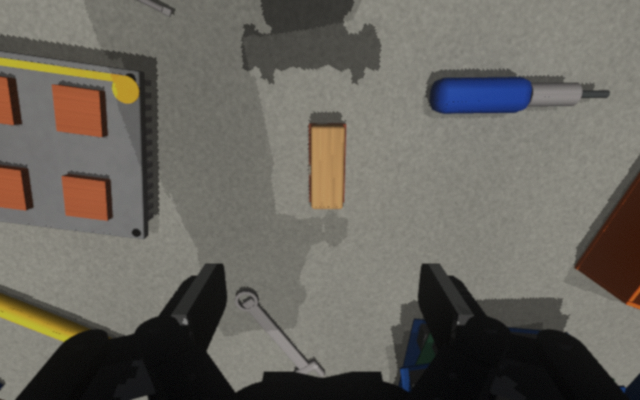

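The block is at (327,166), aligned with the tool, and clear on both sides. I'll descend and grip the wood.

```bash
python3 -m inch '[{"offset":[-0.022,0.023,0.2],"turn":[0,0,0.002],"gripper":1},{"offset":[-0.022,0.023,0.4],"turn":[0,0,0.002],"gripper":1},{"offset":[-0.022,0.023,0.6],"turn":[0,0,0.002],"gripper":1},{"offset":[-0.022,0.023,0.8],"turn":[0,0,0.002],"gripper":1},{"offset":[-0.022,0.023,0.95],"turn":[0,0,0.002],"gripper":1},{"offset":[-0.022,0.023,0.95],"turn":[0,0,0.002],"gripper":1},{"offset":[-0.022,0.023,0.95],"turn":[0,0,0.002],"gripper":1}]'
python3 - <<'E'
from h import *
eyes.grab_frame("top");to(465.2,297.1,8,112.7)
E
```

```text
time_s: 21.23
eef_pos: [464.7, 297.0, 57.9]
eef_rot: [-0.002, -0.196, 0.981, -0.001]
contact_force: [0.4, 0.9, 0.5]
gripper_width: 85.5
finger_force: 0.0
d mm [ 1.1 -0.4 51.8] units [ 0.0054 -0.0022  0.2589] turn z -0.0006 deg -0.1
```

```bash
python3 -m inch '[{"offset":[0.003,0,0.1],"turn":[0,0,0],"gripper":1},{"offset":[0.003,0,0.18],"turn":[0,0,0],"gripper":1},{"offset":[0.003,0,0.25],"turn":[0,0,0],"gripper":1},{"offset":[0.003,0,0.25],"turn":[0,0,0],"gripper":1},{"offset":[0.003,0,0.25],"turn":[0,0,0],"gripper":1}]'
python3 -m inch '[{"offset":[0,0,0],"turn":[0,0,0],"gripper":0},{"offset":[0,0,0],"turn":[0,0,0],"gripper":-0.1},{"offset":[0,0,0],"turn":[0,0,0],"gripper":-0.3},{"offset":[0,0,0],"turn":[0,0,0],"gripper":-0.6},{"offset":[0,0,0],"turn":[0,0,0],"gripper":-1},{"offset":[0,0,0],"turn":[0,0,0],"gripper":-1},{"offset":[0,0,0],"turn":[0,0,0],"gripper":-1},{"offset":[0,0,0],"turn":[0,0,0],"gripper":-1}]'
```

```text
time_s: 21.7
eef_pos: [466.2, 298.5, 11.0]
eef_rot: [0.001, -0.196, 0.981, 0.0]
contact_force: [-0.3, 0.8, -0.5]
gripper_width: 85.3
finger_force: 0.0
time_s: 22.37
eef_pos: [465.8, 298.3, 10.3]
eef_rot: [0.001, -0.196, 0.981, 0.0]
contact_force: [-1.2, -1.6, 7.6]
gripper_width: 35.0
finger_force: 61.1
```

```bash
python3 -m inch '[{"offset":[0,0,-0.08],"turn":[0,0,0],"gripper":-1},{"offset":[0,0,-0.2],"turn":[0,0,0],"gripper":-1},{"offset":[0,0,-0.35],"turn":[0,0,0],"gripper":-1},{"offset":[0,0,-0.5],"turn":[0,0,0],"gripper":-1},{"offset":[0,0,-0.65],"turn":[0,0,0],"gripper":-1},{"offset":[0,0,-0.65],"turn":[0,0,0],"gripper":-1},{"offset":[0,0,-0.65],"turn":[0,0,0],"gripper":-1}]'
python3 - <<'E'
from h import *
eyes.grab_frame("top");p,r=tool();print(p);to(549+.5,-114+1,p[2],112.7)
E
```

```text
time_s: 22.95
eef_pos: [466.0, 298.5, 140.7]
eef_rot: [0.001, -0.196, 0.981, 0.001]
contact_force: [0.1, 0.9, -3.8]
gripper_width: 35.1
finger_force: 61.0
[465.07929928 297.96714258 139.1473537 ]
d mm [  80.4 -411.8   -0. ] units [ 0.4021 -2.0589 -0.    ] turn z -0.0002 deg -0.0
```

```bash
python3 -m inch '[{"offset":[0.025,-0.13,0],"turn":[0,0,0],"gripper":-1},{"offset":[0.055,-0.28,0],"turn":[0,0,0],"gripper":-1},{"offset":[0.085,-0.43,0],"turn":[0,0,0],"gripper":-1},{"offset":[0.115,-0.58,0],"turn":[0,0,0],"gripper":-1},{"offset":[0.145,-0.73,0],"turn":[0,0,0],"gripper":-1},{"offset":[0.175,-0.88,0],"turn":[0,0,0],"gripper":-1},{"offset":[0.195,-1,0],"turn":[0,0,0],"gripper":-1}]'
python3 -m inch '[{"offset":[0.03,-0.15,0],"turn":[0,0,0],"gripper":-1},{"offset":[0.06,-0.3,0],"turn":[0,0,0],"gripper":-1},{"offset":[0.09,-0.45,0],"turn":[0,0,0],"gripper":-1},{"offset":[0.12,-0.6,0],"turn":[0,0,0],"gripper":-1},{"offset":[0.15,-0.75,0],"turn":[0,0,0],"gripper":-1},{"offset":[0.18,-0.9,0],"turn":[0,0,0],"gripper":-1},{"offset":[0.195,-1,0],"turn":[0,0,0],"gripper":-1},{"offset":[0.195,-1,0],"turn":[0,0,0],"gripper":-1}]'
python3 - <<'E'
from h import *
[eyes.grab_frame("top") for i in range(4)];to(549+.5,-114+1,68.3,112.7)
E
```

```text
time_s: 23.58
eef_pos: [505.0, 96.2, 137.3]
eef_rot: [-0.002, -0.196, 0.981, -0.0]
contact_force: [-0.2, 0.2, -3.3]
gripper_width: 34.9
finger_force: 61.1
time_s: 24.25
eef_pos: [547.0, -104.6, 137.1]
eef_rot: [-0.001, -0.195, 0.981, -0.0]
contact_force: [-0.6, -1.0, -3.1]
gripper_width: 35.3
finger_force: 61.2
d mm [  1.8 -12.9  69.8] units [ 0.009  -0.0644  0.3488] turn z -0.0002 deg -0.0
```

```bash
python3 -m inch '[{"offset":[0.009,-0.064,0.06],"turn":[0,0,0],"gripper":-1},{"offset":[0.009,-0.064,0.14],"turn":[0,0,0],"gripper":-1},{"offset":[0.009,-0.064,0.21],"turn":[0,0,0],"gripper":-1},{"offset":[0.009,-0.064,0.26],"turn":[0,0,0],"gripper":-1},{"offset":[0.009,-0.064,0.3],"turn":[0,0,0],"gripper":-1},{"offset":[0.009,-0.064,0.32],"turn":[0,0,0],"gripper":-1},{"offset":[0.009,-0.064,0.33],"turn":[0,0,0],"gripper":-1},{"offset":[0.009,-0.064,0.33],"turn":[0,0,0],"gripper":-1}]'; python3 feel.py
```

```text
time_s: 25.12
eef_pos: [550.6, -113.5, 73.2]
eef_rot: [-0.0, -0.197, 0.98, -0.0]
contact_force: [0.4, 0.5, -4.2]
gripper_width: 35.0
finger_force: 61.2
FEEL [ 550.96 -113.7    73.83   -3.28]
```

```bash
python3 -m inch '[{"offset":[-0.005,0,0.008],"turn":[0,0,0],"gripper":-1},{"offset":[-0.005,0,0.015],"turn":[0,0,0],"gripper":-1},{"offset":[-0.005,0,0.022],"turn":[0,0,0],"gripper":-1},{"offset":[-0.005,0,0.022],"turn":[0,0,0],"gripper":-1},{"offset":[-0.005,0,0.022],"turn":[0,0,0],"gripper":-1}]'; python3 feel.py
```

```text
time_s: 25.83
eef_pos: [551.4, -113.3, 68.7]
eef_rot: [-0.0, -0.196, 0.981, 0.0]
contact_force: [-0.7, -0.3, -3.2]
gripper_width: 35.3
finger_force: 61.2
FEEL [ 551.52 -113.28   68.92   -3.5 ]
```

```bash
python3 -m inch '[{"offset":[0.01,0,0],"turn":[0,0,0],"gripper":-1},{"offset":[0.01,0,0.003],"turn":[0,0,0],"gripper":-1},{"offset":[0.01,0,0.006],"turn":[0,0,0],"gripper":-1},{"offset":[0.01,0,0.006],"turn":[0,0,0],"gripper":-1},{"offset":[0.01,0,0.006],"turn":[0,0,0],"gripper":-1}]'; python3 feel.py
```

```text
time_s: 26.55
eef_pos: [549.4, -114.1, 68.3]
eef_rot: [-0.0, -0.196, 0.981, -0.0]
contact_force: [-4.0, -0.4, 6.0]
gripper_width: 35.0
finger_force: 62.2
FEEL [ 549.4  -114.13   68.27    6.42]
```

Contact at +6.4 N at the expected height. Now I'll release and rise straight up.

```bash
python3 -m inch '[{"offset":[0,0,-0.002],"turn":[0,0,0],"gripper":-0.3},{"offset":[0,0,-0.002],"turn":[0,0,0],"gripper":0},{"offset":[0,0,-0.002],"turn":[0,0,0],"gripper":0.5},{"offset":[0,0,-0.002],"turn":[0,0,0],"gripper":1},{"offset":[0,0,-0.002],"turn":[0,0,0],"gripper":1},{"offset":[0,0,-0.002],"turn":[0,0,0],"gripper":1},{"offset":[0,0,-0.002],"turn":[0,0,0],"gripper":1}]'
python3 -m inch '[{"offset":[0,0,-0.1],"turn":[0,0,0],"gripper":1},{"offset":[0,0,-0.3],"turn":[0,0,0],"gripper":1},{"offset":[0,0,-0.5],"turn":[0,0,0],"gripper":1},{"offset":[0,0,-0.7],"turn":[0,0,0],"gripper":1},{"offset":[0,0,-0.9],"turn":[0,0,0],"gripper":1},{"offset":[0,0,-0.9],"turn":[0,0,0],"gripper":1},{"offset":[0,0,-0.9],"turn":[0,0,0],"gripper":1}]'
python3 - <<'E'
from h import *
eyes.grab_frame("wrist");im=eyes.grab_frame("wrist"); m=eyes.camera_model("wrist"); cv2.imwrite("pics/w5.png",im[:,:,::-1])
for c in blobs(im,(10,60,100),(24,220,255),300,(200,50,450,280)):
    r,w=world(m,c,94); print(cv2.boundingRect(c),np.round(r[0],1),np.round(r[1],1),round(r[2],1))
E
```

```text
time_s: 27.43
eef_pos: [549.8, -114.0, 68.1]
eef_rot: [0.0, -0.196, 0.981, -0.0]
contact_force: [-0.7, 0.4, -0.9]
gripper_width: 85.5
finger_force: 0.0
time_s: 28.02
eef_pos: [551.0, -114.3, 250.7]
eef_rot: [0.002, -0.196, 0.981, -0.001]
contact_force: [0.1, 0.4, -1.8]
gripper_width: 85.5
finger_force: 0.0
(351, 132, 99, 21) [491.3 -64.4] [ 7.7 87.8] 15.5
(300, 127, 44, 98) [ 547.8 -115.9] [91.1 38.5] 23.1
```

View pics/w5.png

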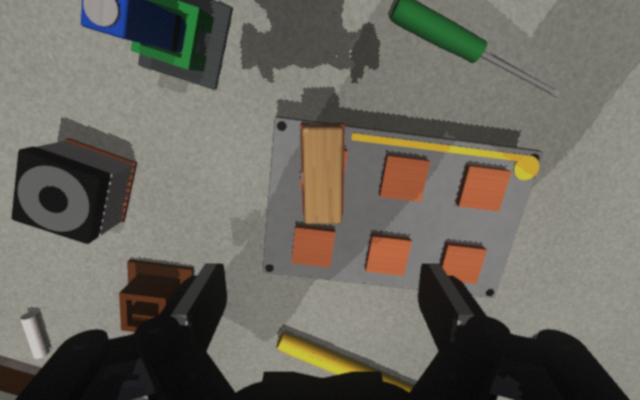

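The block lies flat over pad3 at (323,174), within about 3 mm of its centre. The probe stands in its cradle and the bystanders are untouched, so I'll hand in.

```bash
python3 -c "
from station import arm
print(arm.job_done())"
```

```text
the job is handed in; nothing more can be done
None
```

Pad3 is the proud one: all six pads were touched in order, the probe is back in its cradle, the lapping block sits flat and centred on pad3 to within about 3 mm, and the job was handed in at about 28 s with no verdict shown.

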